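# Third hand: hold a bridge deck against the sprung stop

## Robot

A 7-joint arm with a two-finger parallel gripper is mounted at the origin on the work surface. World frame = base frame: x ahead of the robot, y to its left, z up, the work surface at z = 0. Lengths are in m, angles in rad, forces in N, time in s.
With the tool pointing down it reaches from about 0.35 to 0.9 m from the base axis. Payload 8.1 kg.
Tool frame: the origin (TCP) lies at the centre of the arm's flange, where the gripper is bolted on; the fingertips stand 178 mm ahead of it and the grasp point (between the pads) lies 159 mm ahead of it; z points along the fingers, y is the line along which they close (so a half turn about z gives the same grasp; the last joint's range is limited). The gripper opens to 92 mm and grips with 3 to 60 N. Pads are 19 mm wide; open, the fingers measure 130 mm over their backs; the gripper's body (75 mm by 190 mm) begins 47 mm behind the grasp point.
Start: joints at [1.108, 0.434, 0.025, 1.573, -0.012, 1.134, -0.075], TCP at [0.22, -0.585, 0.405] pointing down, gripper open.
Joint ranges: [-2.62, 2.62], [-0.44, 2.09], [-1.27, 1.32], [0.08, 2.57], [-1.32, 4.46], [0.12, 2], [-2.74, 2.74]. Speed limits (rad/s): [2.22, 2.22, 3.01, 3.01, 3.14, 3.14, 3.14].

## Interface

Orientations are given as a rotation vector (axis times angle).
In Python, from cell import arm gives the robot as it stands. The module is installed in compiled form; this text tells all that it offers.
- The arm moves only by the shell command python3 -m inch 'ROWS' [FORCE]. ROWS is text: rows parted by semicolons, each of 5 numbers parted by spaces: the shift along the tool's x, y, z in m, then the turn about the tool's z in rad, then the finger opening in m, from 0 to 0.0918. In form: x y z roll fingers; .... A call has 1 to 5 rows; each row is the pose to reach, as a shift and turn from the pose commanded when the call began, along the tool's axes at that moment; what a row does not reach only later rows make up. A row lasts 1/10 s, in which the tool goes at most 50 mm and 8.59 degrees, less where a joint would pass 70% of its speed; a pose out of reach is approached as far as the arm can. A call with a gripper value outside its range is refused whole. The fingers move at their own pace and stop on an object; FORCE is the grip in N (left out, the last holds). Time passes only in rows, so rows that repeat a pose let the fingers close. It gives the time, the measured TCP pose, the force, the opening and the grip force at its end, in the units of the state.
- arm.observe(): the state, without advancing time (a new reading comes with each control period).
- arm.get_image(name): name is "scene" or "side" or "wrist"; returns the picture (420x560x3 uint8, red, green, blue); there is no depth.
- arm.get_calibration(name): a dict with "intrinsics" (3x3 intrinsics, pixels), "distortion" ([k1, k2, p1, p2, k3] as OpenCV has them; the pictures are not rectified), "pose" (4x4, takes a point from camera to world coordinates). Camera axes: x right, y up, looking along -z (the intrinsics and any distortion apply to the point x, -y, -z); pixel columns grow to the right and rows downward; lengths in m; the calibration is good to about 2 mm. A picture is of the moment at which its call begins: read the wrist's pose just before it. get_calibration takes no time and is no camera call; for the wrist camera it gives the pose at the moment of the call.
- arm.sign_off(): hands the job in; it is judged then, once.
Trained networks look in the newest picture that a camera, given by its name, has taken for a name from the list of things; names that differ only in an ending like _2 or _b are one class to them, and where a whole thing is asked for, a point or a joint stands for the part that bears it (a point fixed in the world has none). Each returns a list of dicts, best first, with "conf" (0 to 1); they miss things now and then, are a little off and sometimes report something else, mostly with a low value. They report only what shows in the picture. A call takes as long as a camera call.
- arm.look_for(camera, query): "point" ([row, column] in pixels, amid what is visible of it).
- arm.silhouettes(camera, query): "region" (420x560 bool, what is visible of it) and "point" ([row, column] in pixels, amid what is visible of it).
- arm.place_of(camera, query): "point" ([row, column] in pixels: a listed point, or the origin of a listed thing).
The state is a dict: "clock": time; "joints": joint angles; "dq": joint speeds; "joint_efforts": joint torques, N m; "position": TCP position; "ee_rot": TCP orientation; "force": force on the tool from outside, world axes, zero at the start; "ft_torque": the same for the moment, N m; "width": opening from 0.0 (shut) to 1.0 (fully open); "gripper_force": force on a finger pad.
Only numpy, scipy, OpenCV 4.12 (cv2) and the standard library are available. Lean on these libraries where they do the work, as an engineer would, in place of code of your own. Each camera call takes 0.05 s, during which the arm holds its last target. There are 200 camera calls.

## Task

Pick up the loose red deck section by its upright cross-girder, lay it flat in the lane of the half-built model bridge and slide it, low end beam first, under the red bracing until its nose presses squarely on the blue sprung stop pad. Press steadily so that the pad is about half way into its travel (orange pointer in the green zone, about 8 N), never driving the pad to the end of its travel, and finish while still holding the deck pressed there, as a third hand for the student who will pin it: do not let go. Leave the glue bottle, cutters, phone and carton where they are.

Things in the scene. Friction and masses are not known exactly. Their poses are not given: they have to be found in the camera images.
- deck: loose red-brown bridge deck section, 0.12 to 0.21 kg: plate 200 x 70 x 10 mm (x, y, z). Origin at the centre of its underside, z up, +x towards its nose, where a red end beam 10 mm thick, full width, reaches 26 mm above the underside. A pale upright cross-girder stands on it near the tail. It starts flat on the table to the robot's right
- girder_centre (a point): centre of the deck's pale wooden cross-girder, 14 mm thick (x), 60 mm long (y), from 10 to 50 mm above the deck's underside. This point is 30 mm above the underside, 85 mm behind the deck's origin, 185 mm behind the nose face; axes as the deck. Grip the 14 mm thickness, closing along x, fingertips just above the plate (20 mm below this point)
- nose (a point): middle of the deck's flat nose face, 13 mm above its underside, 100 mm ahead of the deck's origin; axes as the deck
- bridge_frame: fixed half-built bridge on a white board 440 x 150 x 12 mm. Origin at the centre of the board's underside, z up, +x along the lane to the stop. The lane is the board's top (z = 12 mm) between two wooden rails 78 mm apart, 12 mm high, 10 mm thick, from x = -170 to 130 mm, flared at the tail back to x = -200 mm; open above from there to x = 20 mm
- bracing (a point): middle of the underside of the red low portal beam (8 x 112 x 8 mm) that crosses over the lane 30 mm ahead of the frame's origin, 38 mm above the lane floor; axes as the frame. Red bracing, 120 mm wide, its top 66 mm above the lane floor, covers the lane from here 99 mm on towards the stop; two thin struts outside the rails slope down 70 mm behind it
- pad_face (a point): middle of the front face of the blue sprung stop pad at the lane's end, 15 mm above the lane floor; x = 130 mm in the frame when free, axes as the frame. The pad is a plate 12 mm thick, 62 mm wide, from 2 to 32 mm above the lane floor. Its orange pointer moves over a small scale beside the lane; green zone = 8 to 16 mm of travel
- stop_pad (a joint): how far the pad is pushed in along the frame's +x, in m: 0 free, 0.024 at the end; spring 0.7 N per mm without preload, so 0.012 takes 8.4 N
- glue_bottle: bystander: standing white glue bottle, 34 mm across, 75 mm tall; origin at the centre of its underside
- cutters: bystander: side cutters lying flat, about 175 x 55 x 14 mm, along their x; origin at the pivot's underside
- phone: bystander: black phone lying flat, 72 x 148 x 9 mm; origin at the centre of its underside
- carton: bystander: red and yellow carton, 60 x 100 x 35 mm; origin at the centre of its underside

How it is judged:
By the outcome, as a careful person would: the job done as asked, in the order asked, and still so for the second after the job is handed in, while the arm keeps its last pose, push and grip.
It also fails if it takes over 48 s, if anything falls off the work surface, if the arm or the gripper's body presses on something with over 40 N, if the wrist force passes 120 N, or if a joint passes its speed limit or range.

## Working session

There is one attempt and no reset: what is moved stays moved. The work goes in short steps, Python scripts to look and compute and a shell command to move; the robot and the scene stay as the last step left them, time stands still between calls to the robot, and variables do not carry over. Pictures are saved under pics/ and viewed, at most 10 in all, crops included, and the job is handed in when it is done.

```bash
mkdir -p pics; cat > h.py <<'E'
import numpy as np,cv2
from cell import arm
from scipy.spatial.transform import Rotation as R
def ray(cam,pt,cal=None):
    c=cal or arm.get_calibration(cam);P=np.array(c["pose"])
    u=cv2.undistortPoints(np.array([[[pt[1],pt[0]]]],float),np.array(c["intrinsics"]),np.array(c["distortion"]))[0,0]
    d=P[:3,:3]@np.array([u[0],-u[1],-1.]);return P[:3,3],d
def onz(cam,pt,z,cal=None):
    o,d=ray(cam,pt,cal);return o+d*(z-o[2])/d[2]
def proj(cam,X,cal=None):
    c=cal or arm.get_calibration(cam);P=np.linalg.inv(np.array(c["pose"]));X=np.atleast_2d(X)
    p=X@P[:3,:3].T+P[:3,3];p=p*[1,-1,-1]
    return cv2.projectPoints(p,np.zeros(3),np.zeros(3),np.array(c["intrinsics"]),np.array(c["distortion"]))[0][:,0]
def save(cam,n,sc=1):
    im=arm.get_image(cam);cv2.imwrite('pics/'+n,im[:,:,::-1]);return im
E
python3 - <<'E'
from h import *
s=arm.observe();print(s)
ims=[save(c,c+'0.png') for c in('scene','side','wrist')]
for c in('scene','side','wrist'):
    print(c,np.round(arm.get_calibration(c)["pose"],3).tolist())
    for q in('deck','girder_centre','nose','bridge_frame','bracing','pad_face'):
        r=arm.place_of(c,q)
        print(q,[(np.round(x['point']),round(x['conf'],2)) for x in r[:2]])
E
```

```text
{'clock': 0.0, 'joints': array([ 1.10838316,  0.43523072,  0.0249665 ,  1.5740819 , -0.01158294,
        1.13396974, -0.07512248]), 'dq': array([ 1.37384220e-03,  1.79861968e-05,  5.52231153e-04,  1.01613651e-03,
        1.17852988e-03, -6.57367902e-04,  4.05521942e-04]), 'joint_efforts': array([ 1.61364427e-03, -6.67864537e+01,  9.86200422e-01, -3.14470553e+01,
       -6.04863628e-02,  4.29254025e-02,  2.14150327e-04]), 'position': array([ 0.21995576, -0.58478101,  0.40394575]), 'ee_rot': array([-3.08944964e+00, -5.61761418e-01,  6.69120598e-04]), 'force': array([-0.06739174,  0.42103438, -0.26459401]), 'ft_torque': array([ 0.00496748,  0.00759793, -0.00110093]), 'gripper_force': 0.0, 'width': 0.9963899499196862}
scene [[0.366, -0.708, 0.604, 1.134], [0.931, 0.274, -0.243, -0.144], [0.006, 0.651, 0.759, 0.828], [0.0, 0.0, 0.0, 1.0]]
deck [(array([291., 133.]), 0.76)]
girder_centre [(array([256., 126.]), 0.64)]
nose [(array([326., 136.]), 0.65)]
bridge_frame [(array([232., 297.]), 0.93)]
bracing [(array([215., 309.]), 0.88)]
pad_face [(array([212., 344.]), 0.45)]
side [[-0.663, 0.542, -0.517, -0.095], [-0.749, -0.472, 0.465, 0.659], [0.008, 0.695, 0.719, 0.947], [0.0, 0.0, 0.0, 1.0]]
deck [(array([172., 360.]), 0.87)]
girder_centre [(array([178., 379.]), 0.74)]
nose [(array([152., 336.]), 0.59), (array([195., 233.]), 0.59)]
bridge_frame [(array([242., 262.]), 0.82), (array([171., 362.]), 0.22)]
bracing [(array([235., 256.]), 0.8), (array([194., 232.]), 0.18)]
pad_face [(array([259., 227.]), 0.67)]
wrist [[0.352, 0.902, 0.25, 0.287], [-0.936, 0.339, 0.094, -0.558], [0.0, -0.267, 0.964, 0.385], [0.0, 0.0, 0.0, 1.0]]
deck []
girder_centre []
nose []
bridge_frame []
bracing []
pad_face []
```

View pics/scene0.png

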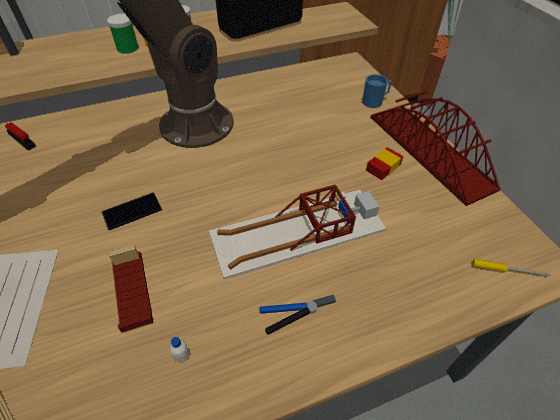

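View pics/side0.png

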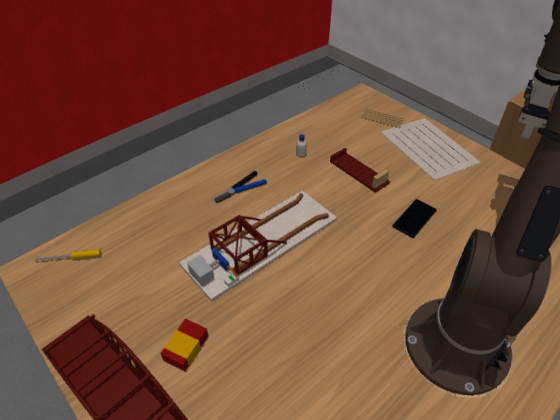

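View pics/wrist0.png

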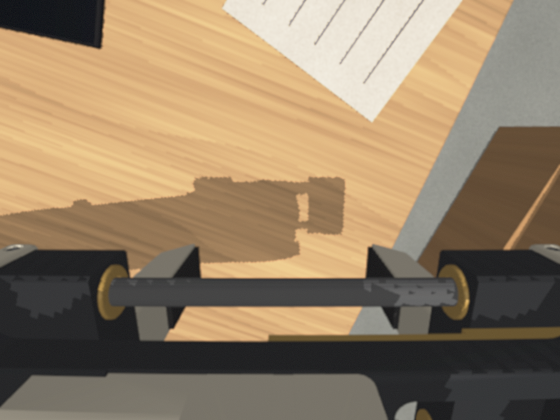

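Scene and side both show the deck, with its pale girder near the robot and nose away (scene: girder ~(256,126), nose ~(326,136)). The bridge frame's pad is to the robot's left. The wrist view shows neither yet.

```bash
cat >> h.py <<'E'
def tri(q,cams=('scene','side')):
    A=[];b=[]
    for c in cams:
        r=arm.place_of(c,q)
        if not r: continue
        o,d=ray(c,r[0]['point']);d/=np.linalg.norm(d);M=np.eye(3)-np.outer(d,d);A.append(M);b.append(M@o)
    x=np.linalg.solve(sum(A),sum(b));return x,[np.linalg.norm(M@x-bb) for M,bb in zip(A,b)]
E
python3 - <<'E'
from h import *
s=arm.observe();Rt=R.from_rotvec(s['ee_rot']).as_matrix();print(np.round(Rt,3))
for c in('scene','side'): arm.get_image(c)
Z={'deck':0,'girder_centre':.03,'nose':.013,'bridge_frame':0,'bracing':.05,'pad_face':.027,'phone':0,'carton':0,'glue_bottle':0,'cutters':0}
for q in Z:
    x,e=tri(q);print(q,np.round(x,4),np.round(e,4),*[np.round(onz(c,arm.place_of(c,q)[0]['point'],Z[q])[:2],4) for c in('scene','side') if arm.place_of(c,q)])
E
```

```text
[[ 0.936  0.352 -0.   ]
 [ 0.352 -0.936 -0.   ]
 [-0.     0.    -1.   ]]
deck [ 0.5659 -0.2929 -0.0006] [0.0018 0.0018] [ 0.5677 -0.2913] [ 0.5652 -0.2946]
girder_centre [ 0.4871 -0.2875  0.0356] [0.0028 0.0028] [ 0.4849 -0.2862] [ 0.4904 -0.2968]
nose [ 0.6709 -0.2914  0.0175] [0.0032 0.0032] [ 0.6706 -0.2895] [ 0.6742 -0.2999]
bridge_frame [ 0.5472  0.1371 -0.0043] [0.004 0.004] [0.5527 0.1389] [0.5424 0.136 ]
bracing [0.5494 0.1663 0.0551] [0.0032 0.0032] [0.5474 0.171 ] [0.5515 0.1607]
pad_face [0.5476 0.271  0.0418] [0.0004 0.0004] [0.5363 0.2785] [0.5583 0.265 ]
phone [ 0.3235 -0.2571  0.0098] [0.0018 0.0018] [ 0.3155 -0.257 ] [ 0.3275 -0.269 ]
carton [0.415  0.4833 0.0097] [0.0052 0.0052] [0.4087 0.4956] [0.4169 0.4773]
glue_bottle [ 0.763  -0.2154  0.0132] [0.0045 0.0045] [ 0.7599 -0.2127] [ 0.774  -0.2328]
cutters [ 0.7666  0.0855 -0.0047] [0.0021 0.0021] [0.7675 0.0824] [0.7635 0.0901]
```

```bash
cat > togo.py <<'E'
import sys
from h import *
# usage: togo.py x y z yaw_of_tool_y_deg  -> shift/roll in tool axes
x,y,z,a=map(float,sys.argv[1:5]);s=arm.observe();M=R.from_rotvec(s['ee_rot']).as_matrix()
d=M.T@(np.array([x,y,z])-s['position']);cur=np.arctan2(M[1,1],M[0,1]);r=-(np.radians(a)-cur)
print('t',round(s['clock'],2),'pos',np.round(s['position'],4),'yaw',round(np.degrees(cur),2),'tilt',np.round(M[:,2],3),'go',np.round(d,4),'roll',round((r+np.pi)%(2*np.pi)-np.pi,4),'F',np.round(s['force'],1),'w',round(s['width']*.0918,4),'g',round(s['gripper_force'],1),'j7',round(s['joints'][6],2))
E
python3 -m inch '0.35 -0.1 0 -1.21 0.09;0.35 -0.1 0 -1.21 0.09;0.35 -0.1 0 -1.21 0.09;0.35 -0.1 0 -1.21 0.09;0.35 -0.1 0 -1.21 0.09'; python3 togo.py .51 -.37 .40 0
```

```text
clock: 4.65
position: [0.4222, -0.4348, 0.405]
ee_rot: [2.665, 1.662, 0.0]
force: [1.2, -0.3, 0.4]
width: 0.98
gripper_force: 0.0
t 4.65 pos [ 0.4222 -0.4348  0.405 ] yaw -26.08 tilt [ 0.    -0.001 -1.   ] go [0.0968 0.0504 0.005 ] roll -0.4553 F [ 1.2 -0.3  0.4] w 0.0899 g 0.0 j7 0.17
```

```bash
python3 -m inch '0.097 0.05 0 -0.455 0.09;0.097 0.05 0 -0.455 0.09;0.097 0.05 0 -0.455 0.09;0.097 0.05 0 -0.455 0.09;0.097 0.05 0 -0.455 0.09'; python3 - <<'E'
from h import *
cal=arm.get_calibration('wrist');save('wrist','wrist1.png')
for q,z in(('deck',0),('girder_centre',.03),('nose',.013)):
    r=arm.place_of('wrist',q)
    for x in r[:1]: print(q,np.round(x['point'],1),round(x['conf'],2),np.round(onz('wrist',x['point'],z,cal),4))
E
python3 togo.py .49 -.29 .3 0
```

```text
clock: 5.15
position: [0.508, -0.3725, 0.4045]
ee_rot: [-2.234, -2.209, 0.002]
force: [-0.9, -0.7, 0.1]
width: 0.978
gripper_force: 0.0
girder_centre [115.  261.2] 0.57 [ 0.4848 -0.2862  0.03  ]
nose [123.1 423.8] 0.63 [ 0.6711 -0.296   0.013 ]
t 5.35 pos [ 0.5076 -0.3729  0.4048] yaw -0.62 tilt [-0.    -0.001 -1.   ] go [ 0.0828 -0.0184  0.1048] roll -0.0108 F [-0.4 -0.2  0.7] w 0.0903 g 0.0 j7 0.4
```

View pics/wrist1.png

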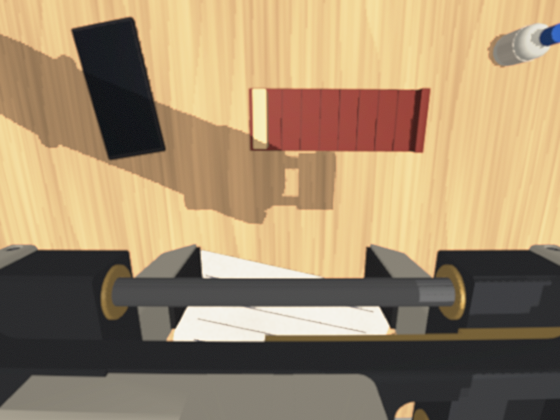

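The wrist view shows the deck: girder top at columns ~251–268, rows 89–150; nose beam from (89,430) to (152,424).

```bash
python3 - <<'E'
from h import *
cal=arm.get_calibration('wrist');im=cv2.imread('pics/wrist1.png')
for n,(r,c),z in (('gTL',(89,252),.05),('gBL',(150,252.5),.05),('gTR',(89,267),.05),('gBR',(150,269),.05),('nT',(89,430),.026),('nB',(152,424.5),.026),('pB1',(151.5,275),.01),('pB2',(151.5,413),.01),('pT1',(89,275),.01),('pT2',(89.5,413),.01)):
    print(n,np.round(onz('wrist',(r,c),z,cal),4))
im=cv2.resize(im[70:170,235:445],None,fx=3.8,fy=3.8,interpolation=cv2.INTER_CUBIC);cv2.imwrite('pics/crop1.png',im)
E
```

```text
gTL [ 0.4773 -0.2621  0.05  ]
gBL [ 0.4756 -0.3228  0.05  ]
gTR [ 0.4924 -0.2623  0.05  ]
gBR [ 0.4931 -0.323   0.05  ]
nT [ 0.6685 -0.2607  0.026 ]
nB [ 0.6695 -0.3284  0.026 ]
pB1 [ 0.4984 -0.3276  0.01  ]
pB2 [ 0.6627 -0.329   0.01  ]
pT1 [ 0.4996 -0.2579  0.01  ]
pT2 [ 0.6562 -0.2595  0.01  ]
```

View pics/crop1.png

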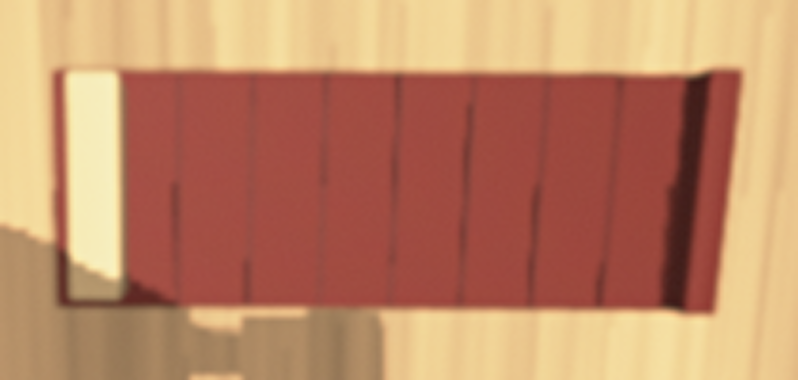

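```bash
python3 -m inch '0.04 -0.012 0.02 0 0.09;0.08 -0.024 0.05 0 0.09;0.08 -0.024 0.1 0 0.09;0.08 -0.024 0.13 0 0.09;0.08 -0.024 0.15 0 0.09'; python3 - <<'E'
from h import *
cal=arm.get_calibration('wrist');save('wrist','wrist2.png')
E
python3 togo.py .4845 -.2928 .19 -.5
```

```text
clock: 5.85
position: [0.4838, -0.2916, 0.2526]
ee_rot: [-2.229, -2.21, 0.002]
force: [0.4, -0.3, -0.1]
width: 0.983
gripper_force: 0.0
t 5.9 pos [ 0.4832 -0.2915  0.2503] yaw -0.5 tilt [-0.005  0.002 -1.   ] go [-0.0014  0.0017  0.0603] roll -0.0 F [-0.7 -0.1 -2.5] w 0.0901 g 0.0 j7 0.23
```

View pics/wrist2.png

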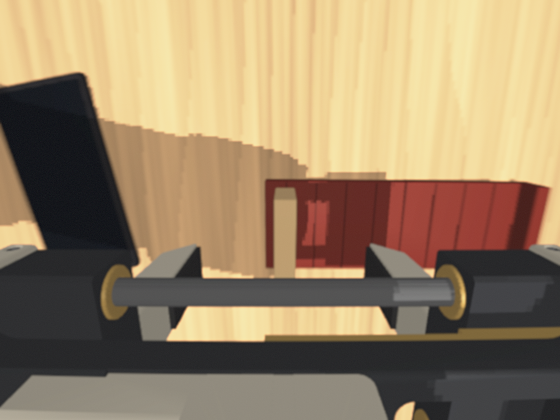

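```bash
python3 -m inch '-0.001 0.001 0.03 0 0.09;-0.001 0.001 0.05 0 0.09;-0.001 0.001 0.059 0 0.09;-0.001 0.001 0.06 0 0.09;-0.001 0.001 0.06 0 0.09' 58;  python3 togo.py .4845 -.2928 .19 -.5
```

```text
clock: 6.4
position: [0.4865, -0.2927, 0.1956]
ee_rot: [2.228, 2.213, 0.0]
force: [0.2, 0.3, 0.3]
width: 0.982
gripper_force: 0.0
t 6.4 pos [ 0.4865 -0.2927  0.1956] yaw -0.39 tilt [ 0.001 -0.001 -1.   ] go [-0.0001 -0.002   0.0056] roll 0.0019 F [0.2 0.3 0.3] w 0.0901 g 0.0 j7 0.19
```

```bash
python3 -m inch '0 -0.002 0.005 0 0.09;0 -0.002 0.005 0 0;0 -0.002 0.005 0 0;0 -0.002 0.005 0 0;0 -0.002 0.005 0 0' 58;  python3 -m inch '0 0 0 0 0;0 0 0 0 0'; python3 togo.py .4845 -.2928 .19 -.5
```

```text
clock: 6.9
position: [0.4844, -0.2923, 0.19]
ee_rot: [2.228, 2.214, 0.0]
force: [0.4, 0.0, 0.3]
width: 0.685
gripper_force: 0.0
clock: 7.1
position: [0.4843, -0.2923, 0.1898]
ee_rot: [2.228, 2.215, -0.0]
force: [0.4, -0.1, 0.6]
width: 0.508
gripper_force: 0.0
t 7.1 pos [ 0.4843 -0.2923  0.1898] yaw -0.35 tilt [ 0. -0. -1.] go [-0.0005  0.0002 -0.0002] roll 0.0027 F [ 0.4 -0.1  0.6] w 0.0467 g 0.0 j7 0.19
```

```bash
python3 -m inch '0 0 0 0 0;0 0 0 0 0;0 0 0 0 0;0 0 0 0 0;0 0 0 0 0' 58;  python3 -m inch '0 0 0 0 0;0 0 0 0 0'; python3 togo.py .4845 -.2928 .26 -.5
```

```text
clock: 7.6
position: [0.4843, -0.2923, 0.1897]
ee_rot: [-2.228, -2.215, 0.0]
force: [0.5, 0.1, 0.4]
width: 0.151
gripper_force: 58.0
clock: 7.8
position: [0.4843, -0.2923, 0.1897]
ee_rot: [2.228, 2.215, -0.0]
force: [0.7, -0.2, -0.7]
width: 0.15
gripper_force: 58.0
t 7.8 pos [ 0.4843 -0.2923  0.1897] yaw -0.34 tilt [ 0. -0. -1.] go [-0.0005  0.0002 -0.0703] roll 0.0027 F [ 0.7 -0.2 -0.7] w 0.0138 g 58.0 j7 0.19
```

```bash
python3 -m inch '0 0 -0.02 0 0;0 0 -0.06 0 0;0 0 -0.11 0 0;0.02 0.01 -0.15 -0.1 0;0.05 0.03 -0.19 -0.2 0'; python3 togo.py .655 .03 .42 90
```

```text
clock: 8.3
position: [0.512, -0.2459, 0.3789]
ee_rot: [1.996, 2.425, -0.003]
force: [2.2, -1.5, -3.0]
width: 0.155
gripper_force: 58.0
t 8.3 pos [ 0.512  -0.2459  0.3789] yaw 11.09 tilt [-0.001 -0.002 -1.   ] go [ 0.2432  0.1934 -0.0417] roll -1.3772 F [ 2.2 -1.5 -3. ] w 0.0142 g 58.0 j7 0.37
```

```bash
python3 - <<'E'
from h import *
save('side','side1.png')
E
python3 -m inch '0.04 0.03 -0.02 -0.14 0;0.08 0.06 -0.04 -0.28 0;0.12 0.09 -0.04 -0.42 0;0.15 0.12 -0.04 -0.56 0;0.18 0.15 -0.04 -0.7 0'; python3 togo.py .655 .03 .42 90
```

```text
clock: 8.85
position: [0.6262, -0.0364, 0.417]
ee_rot: [1.033, 2.967, 0.001]
force: [0.1, -0.6, -1.6]
width: 0.147
gripper_force: 58.0
t 8.85 pos [ 0.6262 -0.0364  0.417 ] yaw 51.6 tilt [ 0.  0. -1.] go [ 0.0187  0.0699 -0.003 ] roll -0.6703 F [ 0.1 -0.6 -1.6] w 0.0135 g 58.0 j7 0.62
```

```bash
python3 -m inch '0.01 0.03 0 -0.14 0;0.018 0.05 0 -0.28 0;0.018 0.07 0 -0.42 0;0.018 0.07 0 -0.56 0;0.018 0.07 0 -0.67 0'; python3 -m inch '0 0 0 0 0;0 0 0 0 0'; python3 - <<'E'
from h import *
cal=arm.get_calibration('wrist');save('wrist','wrist3.png')
for q,z in(('bridge_frame',0),('bracing',.05),('pad_face',.027),('nose',.24)):
    r=arm.place_of('wrist',q)
    for x in r[:1]: print(q,np.round(x['point'],1),round(x['conf'],2),np.round(onz('wrist',x['point'],z,cal),4))
np.save('cal3.npy',cal,allow_pickle=True)
E
python3 togo.py .655 .03 .42 90
```

```text
clock: 9.35
position: [0.6555, 0.0276, 0.416]
ee_rot: [-0.0, -3.14, -0.0]
force: [-0.4, -0.1, -0.7]
width: 0.147
gripper_force: 58.0
clock: 9.55
position: [0.6554, 0.0264, 0.4163]
ee_rot: [-0.017, -3.141, -0.0]
force: [-0.5, -0.1, -0.7]
width: 0.143
gripper_force: 58.0
bridge_frame [ 96.8 372.7] 0.85 [0.5483 0.1371 0.    ]
bracing [ 91.6 416.5] 0.77 [0.5477 0.1694 0.05  ]
pad_face [ 98.  490.1] 0.64 [0.5521 0.264  0.027 ]
t 9.8 pos [0.6554 0.0267 0.417 ] yaw 89.53 tilt [ 0. -0. -1.] go [ 0.0004  0.0033 -0.003 ] roll -0.0082 F [-0.2  0.8 -1.3] w 0.0134 g 58.0 j7 1.11
```

View pics/wrist3.png

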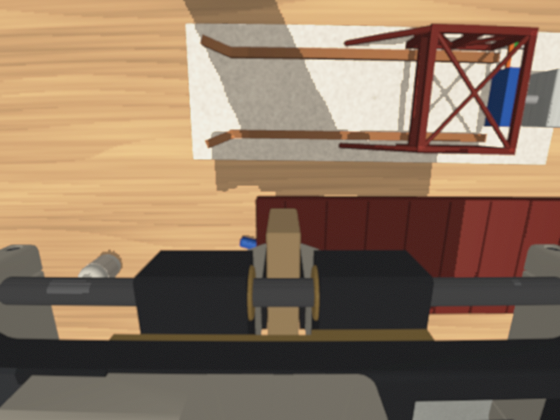

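The wrist view shows the whole frame above the held deck: board from column ~190 to 560, rows 25–162, rails at rows ~50 and ~135, portal at column ~425, pad at ~500.

```bash
python3 - <<'E'
from h import *
cal=np.load('cal3.npy',allow_pickle=True).item()
im=cv2.cvtColor(cv2.imread('pics/wrist3.png'),cv2.COLOR_BGR2HSV).astype(int);S=im[:,:,1]
def sub(v,lo,hi,sgn):   # strongest gradient with parabola-free centroid
    g=np.convolve(v,[1,1,0,-1,-1],'same')*sgn;seg=g[lo:hi];i=int(seg.argmax())
    w=np.clip(seg[max(0,i-2):i+3],0,None);return lo+max(0,i-2)+(w*np.arange(len(w))).sum()/w.sum()
def fit(cols,lo,hi,sgn,z):
    P=np.array([onz('wrist',(sub(S[:,c],lo,hi,sgn),c),z,cal)[:2] for c in cols])
    vx,vy,x0,y0=cv2.fitLine(P.astype(np.float32),cv2.DIST_HUBER,0,.01,.01)[:,0]
    if vy<0: vx,vy=-vx,-vy
    res=np.abs((P-[x0,y0])@[vy,-vx]);print('yaw',round(np.degrees(np.arctan2(vy,vx)),2),'x at y=0.0,.137:',round(x0+vx/vy*(0-y0),4),round(x0+vx/vy*(.137-y0),4),'res',round(np.median(res),4),'n',len(P))
C=list(range(205,530,6))
print('board far');fit(list(range(205,395,6)),10,40,-1,.012)
print('board near');fit(list(range(205,212,2))+list(range(300,420,6)),150,172,1,.012)
for c in (245,270,320,335): print(c,S[36:66,c].tolist(),S[124:146,c].tolist())
# tail edge
P=np.array([onz('wrist',(r,sub(S[r],178,203,-1)),.012,cal)[:2] for r in range(65,125,5)]);print('tail',np.round(P[[0,5,-1]],4))
E
```

```text
board far
yaw 88.52 x at y=0.0,.137: 0.471 0.4745 res 0.0001 n 32
board near
yaw 88.61 x at y=0.0,.137: 0.621 0.6243 res 0.0001 n 24
245 [35, 36, 35, 36, 34, 36, 35, 35, 35, 39, 58, 100, 137, 140, 139, 140, 144, 139, 140, 140, 141, 116, 57, 38, 35, 36, 35, 33, 35, 36] [35, 35, 34, 34, 38, 60, 102, 136, 140, 138, 140, 139, 139, 109, 62, 40, 35, 35, 36, 34, 37, 34]
270 [34, 33, 34, 35, 35, 34, 34, 36, 35, 37, 47, 75, 119, 141, 137, 137, 139, 135, 140, 140, 140, 120, 70, 46, 38, 34, 36, 34, 35, 34] [35, 36, 36, 36, 35, 39, 70, 130, 143, 144, 141, 141, 144, 126, 68, 41, 34, 35, 35, 35, 36, 35]
320 [20, 18, 17, 16, 16, 17, 18, 19, 20, 18, 26, 61, 103, 139, 146, 145, 145, 143, 143, 146, 145, 149, 109, 45, 28, 17, 18, 20, 20, 19] [35, 35, 33, 34, 33, 39, 60, 104, 140, 143, 137, 138, 140, 142, 109, 62, 41, 34, 35, 35, 35, 34]
335 [20, 22, 23, 24, 22, 22, 22, 19, 19, 19, 23, 51, 92, 135, 149, 148, 146, 146, 146, 146, 146, 149, 132, 55, 44, 24, 22, 22, 21, 20] [29, 34, 37, 36, 35, 39, 51, 90, 133, 141, 137, 143, 144, 144, 123, 73, 41, 33, 34, 34, 35, 37]
tail [[ 0.5126 -0.0801]
 [ 0.5395 -0.0806]
 [ 0.5732 -0.0816]]
```

```bash
python3 -m inch '0.03 -0.03 0 0.017 0;0.06 -0.06 0.02 0.017 0;0.09 -0.073 0.06 0.017 0;0.11 -0.073 0.11 0.017 0;0.11 -0.073 0.15 0.017 0'; python3 -m inch '0 0 0 0 0;0 0 0 0 0';python3 - <<'E'
from h import *
cal=arm.get_calibration('wrist');save('wrist','wrist4.png');np.save('cal4.npy',cal,allow_pickle=True)
s=arm.observe();np.save('s4.npy',s,allow_pickle=True)
E
python3 togo.py .5448 -.046 .225 88.55
```

```text
clock: 10.3
position: [0.5426, -0.0467, 0.2661]
ee_rot: [0.041, 3.141, -0.002]
force: [1.0, -0.5, -1.2]
width: 0.151
gripper_force: 58.0
clock: 10.5
position: [0.5455, -0.0452, 0.2677]
ee_rot: [-0.038, -3.141, -0.001]
force: [-0.5, 0.2, -0.5]
width: 0.151
gripper_force: 58.0
t 10.55 pos [ 0.5463 -0.0449  0.2689] yaw 88.63 tilt [ 0.003  0.    -1.   ] go [ 0.0016 -0.0012  0.0439] roll 0.0015 F [ 0.1 -0.  -0.7] w 0.0143 g 58.0 j7 1.08
```

View pics/wrist4.png

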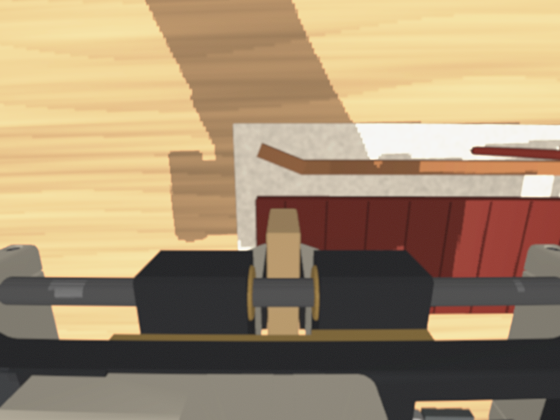

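The wrist view shows the robot-side rail (rows ~160–174) just above the held deck's edge (row ~197), which is parallel to it.

```bash
cat > edge.py <<'E'
import sys
from h import *
# edge.py n : deck edge and rail inner edge in frame-lateral coords from wristN.png
n=sys.argv[1];cal=np.load(f'cal{n}.npy',allow_pickle=True).item();s=np.load(f's{n}.npy',allow_pickle=True).item()
im=cv2.imread(f'pics/wrist{n}.png').astype(int);hsv=cv2.cvtColor(im.astype(np.uint8),cv2.COLOR_BGR2HSV).astype(int)
S=hsv[:,:,1];u=np.array([.0253,.99968]);v=np.array([-.99968,.0253]);o=np.array([.5495,.139])
zb=s['position'][2]-.1897;A=np.radians(88.55)
def cross(c,lo,hi,sgn):
    g=np.convolve(S[:,c],[1,1,0,-1,-1],'same')*sgn;i=lo+int(g[lo:hi].argmax());w=np.clip(g[i-2:i+3],0,None);return i-2+(w*np.arange(5)).sum()/w.sum()
for nm,lo,hi,sg,z in(('deck',int(sys.argv[2]),int(sys.argv[3]),1,zb),('rail',int(sys.argv[4]),int(sys.argv[5]),-1,.024)):
    for c in (320,350,400,440,490,540):
        p=onz('wrist',(cross(c,lo,hi,sg),c),z,cal)[:2]-o;print(nm,c,'x %.4f lat %.4f'%(p@u,p@v))
d=s['position'][:2]-o;print('TCP in frame',np.round([d@u,d@v],4))
E
python3 edge.py 4 188 205 167 185
```

```text
deck 320 x -0.1623 lat 0.0344
deck 350 x -0.1456 lat 0.0342
deck 400 x -0.1177 lat 0.0343
deck 440 x -0.0952 lat 0.0343
deck 490 x -0.0667 lat 0.0343
deck 540 x -0.0375 lat 0.0340
rail 320 x -0.1561 lat 0.0390
rail 350 x -0.1344 lat 0.0391
rail 400 x -0.0981 lat 0.0391
rail 440 x -0.0688 lat 0.0393
rail 490 x -0.0316 lat 0.0393
rail 540 x 0.0062 lat 0.0394
TCP in frame [-0.1839 -0.0015]
```

```bash
python3 -m inch '0.0008 0 0.015 0 0;0.0008 0 0.03 0 0;0.0008 0 0.04 0 0;0.0008 0 0.045 0 0;0.0008 0 0.045 0 0'; python3 togo.py .5448 -.046 .2017 88.55;python3 - <<'E'
from h import *
cal=arm.get_calibration('wrist');save('wrist','wrist5.png');np.save('cal5.npy',cal,allow_pickle=True)
s=arm.observe();np.save('s5.npy',s,allow_pickle=True)
E
python3 edge.py 5 188 205 168 200
```

```text
clock: 11.05
position: [0.5439, -0.0455, 0.2209]
ee_rot: [-0.037, -3.14, -0.0]
force: [-0.0, 0.3, -1.7]
width: 0.146
gripper_force: 58.0
t 11.05 pos [ 0.5439 -0.0455  0.2209] yaw 88.64 tilt [-0.002  0.    -1.   ] go [-0.001  -0.0005  0.0192] roll 0.0016 F [-0.   0.3 -1.7] w 0.0134 g 58.0 j7 1.03
deck 320 x -0.1626 lat 0.0362
deck 350 x -0.1458 lat 0.0360
deck 400 x -0.1178 lat 0.0361
deck 440 x -0.0952 lat 0.0361
deck 490 x -0.0666 lat 0.0361
deck 540 x -0.0374 lat 0.0360
rail 320 x -0.1618 lat 0.0393
rail 350 x -0.1444 lat 0.0393
rail 400 x -0.1153 lat 0.0394
rail 440 x -0.0919 lat 0.0394
rail 490 x -0.0621 lat 0.0392
rail 540 x -0.0318 lat 0.0392
TCP in frame [-0.1844  0.0007]
```

```bash
python3 -m inch '-0.001 0 0.008 0 0;-0.001 0 0.014 0 0;-0.001 0 0.017 0 0;-0.001 0 0.018 0 0;-0.001 0 0.0185 0 0'; python3 -m inch '0 0 0 0 0;0 0 0 0 0';python3 togo.py .5448 -.046 .2017 88.55
```

```text
clock: 11.6
position: [0.5452, -0.0455, 0.2033]
ee_rot: [-0.037, -3.141, -0.0]
force: [0.2, 0.1, -0.8]
width: 0.148
gripper_force: 58.0
clock: 11.8
position: [0.5452, -0.0455, 0.2036]
ee_rot: [0.038, 3.141, -0.0]
force: [0.3, -0.1, -1.1]
width: 0.149
gripper_force: 58.0
t 11.8 pos [ 0.5452 -0.0455  0.2036] yaw 88.63 tilt [ 0. -0. -1.] go [ 0.0004 -0.0005  0.0019] roll 0.0014 F [ 0.3 -0.1 -1.1] w 0.0137 g 58.0 j7 1.01
```

Lower in half-millimetre steps until contact.

```bash
python3 -m inch '0 0 0.001 0 0;0 0 0.001 0 0;0 0 0.001 0 0'; python3 -m inch '0 0 0.0007 0 0;0 0 0.0007 0 0;0 0 0.0007 0 0'; python3 -m inch '0 0 0.0005 0 0;0 0 0.0005 0 0;0 0 0.0005 0 0';python3 togo.py .5448 -.046 .2017 88.55
```

```text
clock: 12.1
position: [0.5451, -0.0455, 0.2024]
ee_rot: [0.038, 3.141, -0.0]
force: [1.0, -0.9, -1.7]
width: 0.15
gripper_force: 58.0
clock: 12.4
position: [0.5452, -0.0455, 0.2017]
ee_rot: [0.038, 3.141, -0.0]
force: [-0.5, -0.3, -0.0]
width: 0.149
gripper_force: 58.0
clock: 12.7
position: [0.5452, -0.0455, 0.2017]
ee_rot: [0.038, 3.141, -0.001]
force: [-2.0, -0.6, 7.0]
width: 0.147
gripper_force: 58.0
t 12.7 pos [ 0.5452 -0.0455  0.2017] yaw 88.63 tilt [ 0. -0. -1.] go [ 0.0004 -0.0005  0.    ] roll 0.0014 F [-2.  -0.6  7. ] w 0.0135 g 58.0 j7 1.01
```

```bash
python3 -m inch '0 0.005 -0.0004 0.001 0;0 0.015 -0.0004 0.001 0;0 0.03 -0.0004 0.001 0;0 0.04 -0.0004 0.001 0;0 0.05 -0.0004 0.001 0'; python3 togo.py .5495 .086 .2019 88.55
```

```text
clock: 13.2
position: [0.5464, 0.0055, 0.2017]
ee_rot: [0.038, 3.141, -0.001]
force: [-0.7, -3.6, 5.9]
width: 0.154
gripper_force: 58.0
t 13.2 pos [0.5464 0.0055 0.2017] yaw 88.62 tilt [ 0. -0. -1.] go [-0.0012  0.0805 -0.0002] roll 0.0013 F [-0.7 -3.6  5.9] w 0.0142 g 58.0 j7 0.91
```

```bash
python3 -m inch '0 0.015 -0.0004 0 0;0 0.03 -0.0004 0 0;0 0.045 -0.0004 0 0;0 0.057 -0.0004 0 0;0 0.062 -0.0004 0 0'; python3 -m inch '0 0 0 0 0'; python3 togo.py .5495 .086 .2019 88.55; python3 - <<'E'
from h import *
cal=arm.get_calibration('wrist');save('wrist','wrist6.png');np.save('cal6.npy',cal,allow_pickle=True)
s=arm.observe();np.save('s6.npy',s,allow_pickle=True)
E
python3 edge.py 6 188 205 178 200
```

```text
clock: 13.7
position: [0.5477, 0.0686, 0.2019]
ee_rot: [-0.035, -3.141, -0.002]
force: [-0.3, 0.1, -1.6]
width: 0.152
gripper_force: 58.0
clock: 13.8
position: [0.5478, 0.0675, 0.2019]
ee_rot: [-0.037, -3.141, -0.001]
force: [0.9, -0.4, -1.5]
width: 0.148
gripper_force: 58.0
t 13.8 pos [0.5478 0.0675 0.2019] yaw 88.66 tilt [-0.  0. -1.] go [-0.0013  0.0185  0.    ] roll 0.002 F [ 0.9 -0.4 -1.5] w 0.0136 g 58.0 j7 0.81
deck 320 x -0.0494 lat 0.0346
deck 350 x -0.0326 lat 0.0346
deck 400 x -0.0045 lat 0.0346
deck 440 x 0.0182 lat 0.0346
deck 490 x 0.0469 lat 0.0346
deck 540 x 0.0763 lat 0.0345
rail 320 x -0.0509 lat 0.0396
rail 350 x -0.0354 lat 0.0396
rail 400 x -0.0094 lat 0.0396
rail 440 x 0.0117 lat 0.0397
rail 490 x 0.0383 lat 0.0397
rail 540 x 0.0654 lat 0.0396
TCP in frame [-0.0724 -0.0002]
```

```bash
python3 -m inch '0.0006 0.008 0 0 0;0.0006 0.014 0 0 0;0.0006 0.017 0 0 0;0.0006 0.019 0 0 0;0.0006 0.02 0 0 0'; python3 togo.py .5495 .097 .2019 88.55;  python3 -m inch '0 0.001 0 0 0;0 0.002 0 0 0;0 0.003 0 0 0;0 0.003 0 0 0'; python3 togo.py .5495 .097 .2019 88.55
```

```text
clock: 14.35
position: [0.5478, 0.0863, 0.2019]
ee_rot: [-0.039, -3.141, 0.001]
force: [-0.2, -2.6, 0.7]
width: 0.149
gripper_force: 58.0
t 14.35 pos [0.5478 0.0863 0.2019] yaw 88.57 tilt [-0.    -0.001 -1.   ] go [-0.0014  0.0108 -0.    ] roll 0.0003 F [-0.2 -2.6  0.7] w 0.0137 g 58.0 j7 0.78
clock: 14.75
position: [0.5479, 0.0891, 0.2019]
ee_rot: [-0.04, -3.141, 0.001]
force: [0.7, -3.8, 1.3]
width: 0.15
gripper_force: 58.0
t 14.75 pos [0.5479 0.0891 0.2019] yaw 88.56 tilt [-0.    -0.001 -1.   ] go [-0.0014  0.0079  0.    ] roll 0.0001 F [ 0.7 -3.8  1.3] w 0.0138 g 58.0 j7 0.77
```

```bash
python3 -m inch '0 0.002 0 0 0;0 0.004 0 0 0;0 0.0055 0 0 0;0 0.0065 0 0 0;0 0.0065 0 0 0'; python3 -m inch '0 0 0 0 0;0 0 0 0 0'; python3 togo.py .5495 .097 .2019 88.55; python3 - <<'E'
from h import *
ims=[save('side','side6.png'),save('wrist','wrist7.png')]
F=[]
for i in range(8): arm.get_image('wrist');F.append(arm.observe()['force'])
print(np.round(np.mean(F,0),2))
a=cv2.resize(ims[0][205:305,165:295][:,:,::-1],(520,400),interpolation=cv2.INTER_CUBIC)
cv2.imwrite('pics/fin.png',a)
E
```

```text
clock: 15.25
position: [0.5481, 0.0948, 0.2019]
ee_rot: [-0.041, -3.141, 0.003]
force: [0.2, -8.1, 2.1]
width: 0.147
gripper_force: 58.0
clock: 15.45
position: [0.5481, 0.0947, 0.2019]
ee_rot: [-0.041, -3.141, 0.003]
force: [-0.2, -8.8, 2.9]
width: 0.146
gripper_force: 58.0
t 15.45 pos [0.5481 0.0947 0.2019] yaw 88.51 tilt [-0.    -0.002 -1.   ] go [-0.0013  0.0024 -0.    ] roll -0.0007 F [-0.2 -8.8  2.9] w 0.0134 g 58.0 j7 0.76
[ 0.66 -7.98  2.41]
```

View pics/fin.png

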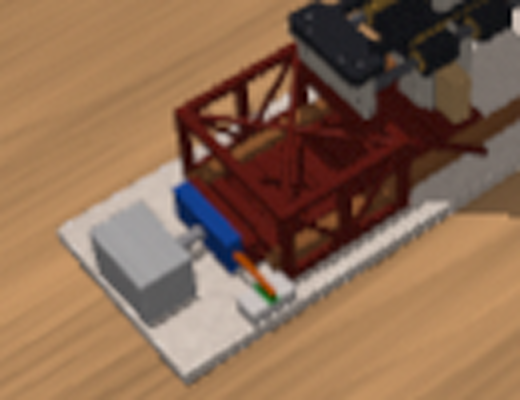

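The side crop shows the blue pad pushed back squarely by the deck's nose under the bracing. The orange pointer is on the green zone (~(295,270)), and the average push is 8.0 N.

```bash
python3 -c "
from cell import arm
print(arm.sign_off())"
```

```text
the job is handed in; nothing more can be done
None
```

The deck section lies flat in the lane under the bracing with its nose pressed squarely on the stop pad at about 8 N (pad about 11 mm in, pointer in the green zone), still gripped, and handed in at about 16 s; the glue bottle, cutters, phone and carton were not touched.

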